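Rub down a panel seam with the sprung stylus

TASK

Lift the steel weight off the clamped panel and stand it wholly on the cork mat, then take the slim-handled sprung stylus from the rack and rub down the panel's seam: set its tip in the channel at the open end and guide it slowly (about 3 cm a second) along the channel floor, round both corners, to the closed end in one stroke without lifting, pressing only as hard as its spring tip allows. Then lift off and hang the stylus upright back in the same rack hole; leave the awl, thread cone, glue bottle and spray can where they are.

Things in the scene. Friction and masses are not known exactly. Their poses are not given: they have to be found in the camera images.
- panel: Fixed plywood board, 170 (x) by 230 (y) by 14 thick, at any yaw; origin at its underside's centre. On it, concentric, a brown leatherboard panel 130 by 200 by 4 (top z = 18) with a Z-shaped seam channel 10 wide, 4 deep (floor z = 14). Centre line (x, y): open end (-30, 100) at the panel's edge, (-30, -15), (30, -15), end wall (30, -70). The leg with the open end is longer.
- clamp_a (a point): Rubber foot of a fixed toggle clamp, on the panel's face at (38, 35, 18) in the panel's frame. The clamp is 30 wide in y and fills x = 29 to 85, up to z = 63; its handle leans out over x = 70 to 102, up to z = 102.
- clamp_b (a point): Rubber foot of the second clamp, on the other side, at (-38, -65, 18) in the panel's frame. It is 30 wide in y and fills x = -29 to -85, up to z = 63; its handle leans out over x = -70 to -102, up to z = 102.
- seam_start (a point): Point on the channel floor, in its middle, 15 mm in from the open end: the place to begin; (-30, 85, 14) in the panel's frame.
- seam_corner1 (a point): Channel floor, middle of the first corner, (-30, -15, 14) in the panel's frame.
- seam_corner2 (a point): Channel floor, middle of the second corner, (30, -15, 14) in the panel's frame.
- seam_end (a point): Channel floor, in its middle, 8 mm before the closed end's wall: the place to finish; (30, -62, 14) in the panel's frame.
- weight: Loose plain dark steel cylinder, diameter 44, 40 high, 0.35 to 0.55 kg, standing on the panel over the long leg of the seam; origin at the centre of its underside, z up.
- mat: Fixed cork mat, 110 (x) by 160 (y) by 4 thick, at any yaw; origin at the centre of its underside. The thread cone stands on its +y half; the -y half is free.
- rack: Fixed wooden tool rack, 60 (x) by 140 (y), top face at z = 70, plate 12 thick, open beneath; origin at the centre of its underside. Two round through holes of diameter 21 at y = -32 and y = +32 (x = 0). The stylus hangs in one and the awl in the other, either way round.
- stylus: Loose stylus hanging upright in a rack hole. Origin at the underside of its collar (on the rack's top face), z up along its axis. Brass collar of diameter 30, z = 0 to 6; straight slim wooden handle of diameter 16, z = 6 to 66; steel barrel of diameter 10 down to z = -25; spring tip, a ball-ended pin of diameter 5, down to z = -40. 0.09 kg. May be held at any yaw.
- stylus_tip (a point): Lowest point of the stylus's ball end, 40 mm below the stylus's origin when not pressed (moves up with the spring tip).
- plunger (a joint): How far the spring tip is pushed into the stylus, m: 0 free, 0.008 fully in (then rigid). It takes about 2 N to start and 6.6 N fully in; press it in about 4 mm while rubbing.
- awl: Loose awl with a short pear-shaped wooden handle, 36 diameter, 48 high over the same brass collar, hanging in the other rack hole; origin at the centre of the collar's underside. Leave alone.
- cone: Loose white thread cone, 50 diameter at its foot, 55 high, standing on the mat; origin at the centre of its underside. Leave alone.
- glue: Loose white glue bottle with a pointed blue spout, diameter 68, 185 high; origin at the centre of its underside. Leave alone.
- can: Loose orange spray can, diameter 56, 150 high; origin at the centre of its underside. Leave alone.
Mind the look-alikes: they are no part of the job. What is shaped like the weight but pink is not meant.

How it is judged (in metres and radians):
On the way, in this order (a step that is already met when the one before it is completed fails the run):
1. the weight stands on the mat, let go (x of weight in the frame of mat between -0.036 and 0.036 m and y of weight in the frame of mat between -0.061 and 0.061 m and z of weight in the frame of mat below 0.008 m and angle between weight's own z axis and vertical below 0.1 rad and contact force between the fingers and weight below 0.1 N), for 0.2 s.
2. the stylus tip is pressed on the floor of the seam channel at the open end of the seam (within 8 mm along, tip pushed in more than 0.6 mm) (x of stylus_tip in the frame of panel between -0.038 and -0.022 m and y of stylus_tip in the frame of panel between 0.077 and 0.093 m and z of stylus_tip in the frame of panel below 0.0158 m and value of joint plunger above 0.0006 m), for 0.05 s.
3. the stylus tip is pressed on the floor of the seam channel 25 mm along (within 8 mm along, tip pushed in more than 0.6 mm) (x of stylus_tip in the frame of panel between -0.038 and -0.022 m and y of stylus_tip in the frame of panel between 0.052 and 0.068 m and z of stylus_tip in the frame of panel below 0.0158 m and value of joint plunger above 0.0006 m), for 0.05 s.
4. the stylus tip is pressed on the floor of the seam channel half-way down the long leg (within 8 mm along, tip pushed in more than 0.6 mm) (x of stylus_tip in the frame of panel between -0.038 and -0.022 m and y of stylus_tip in the frame of panel between 0.027 and 0.043 m and z of stylus_tip in the frame of panel below 0.0158 m and value of joint plunger above 0.0006 m), for 0.05 s.
5. the stylus tip is pressed on the floor of the seam channel three quarters down the long leg (within 8 mm along, tip pushed in more than 0.6 mm) (x of stylus_tip in the frame of panel between -0.038 and -0.022 m and y of stylus_tip in the frame of panel between 0.002 and 0.018 m and z of stylus_tip in the frame of panel below 0.0158 m and value of joint plunger above 0.0006 m), for 0.05 s.
6. the stylus tip is pressed on the floor of the seam channel at the first corner (within 8 mm along, tip pushed in more than 0.6 mm) (x of stylus_tip in the frame of panel between -0.038 and -0.022 m and y of stylus_tip in the frame of panel between -0.023 and -0.007 m and z of stylus_tip in the frame of panel below 0.0158 m and value of joint plunger above 0.0006 m), for 0.05 s.
7. the stylus tip is pressed on the floor of the seam channel half-way along the cross leg (within 8 mm along, tip pushed in more than 0.6 mm) (x of stylus_tip in the frame of panel between -0.008 and 0.008 m and y of stylus_tip in the frame of panel between -0.023 and -0.007 m and z of stylus_tip in the frame of panel below 0.0158 m and value of joint plunger above 0.0006 m), for 0.05 s.
8. the stylus tip is pressed on the floor of the seam channel at the second corner (within 8 mm along, tip pushed in more than 0.6 mm) (x of stylus_tip in the frame of panel between 0.022 and 0.038 m and y of stylus_tip in the frame of panel between -0.023 and -0.007 m and z of stylus_tip in the frame of panel below 0.0158 m and value of joint plunger above 0.0006 m), for 0.05 s.
9. the stylus tip is pressed on the floor of the seam channel half-way down the short leg (within 8 mm along, tip pushed in more than 0.6 mm) (x of stylus_tip in the frame of panel between 0.022 and 0.038 m and y of stylus_tip in the frame of panel between -0.046 and -0.03 m and z of stylus_tip in the frame of panel below 0.0158 m and value of joint plunger above 0.0006 m), for 0.05 s.
10. the stylus tip is pressed on the floor of the seam channel at the closed end (within 8 mm along, tip pushed in more than 0.6 mm) (x of stylus_tip in the frame of panel between 0.022 and 0.038 m and y of stylus_tip in the frame of panel between -0.07 and -0.054 m and z of stylus_tip in the frame of panel below 0.0158 m and value of joint plunger above 0.0006 m), for 0.05 s.
At the end, for the whole second after the job is handed in: The weight stands upright, wholly on the cork mat, at rest; the stylus hangs upright (within 7 degrees) and at rest in the rack hole it came from, within 12 mm of where it started (x of weight in the frame of mat between -0.036 and 0.036 m and y of weight in the frame of mat between -0.061 and 0.061 m and z of weight in the frame of mat below 0.008 m and angle between weight's own z axis and vertical below 0.1 rad and distance of stylus from where it was at the start of the episode below 0.012 m and angle between stylus's own z axis and vertical below 0.12 rad and linear speed of each of stylus, weight below 0.03 m/s); the robot touches nothing.
It fails at once if the awl, cone, glue bottle or spray can is shifted more than 20 mm or tipped (distance of any of awl, cone, glue, can from where it was at the start of the episode above 0.02 m or angle between any of awl, cone, glue, can's own z axis and vertical above 0.3 rad).
It fails at once if the stylus moves faster than 80 mm/s while its tip is pressed on the panel (linear speed of stylus above 0.08 m/s and value of joint plunger above 0.001 m and contact force between stylus and panel above 0.5 N).
It fails at once if the stylus is pushed against the panel with more than 25 N (contact force between stylus and panel above 25 N).
It fails at once if the tip is less than 8 mm above the panel's face without being pressed, over the panel and more than 20 mm from both ends of the seam (lifted, or set down part-way) (x of stylus_tip in the frame of panel between -0.06 and 0.06 m and y of stylus_tip in the frame of panel between -0.095 and 0.075 m and z of stylus_tip in the frame of panel below 0.026 m and value of joint plunger below 0.0002 m and horizontal distance between stylus_tip and seam_start above 0.02 m and horizontal distance between stylus_tip and seam_end above 0.02 m).
It also fails if it takes over 72 s, if anything falls off the work surface, if the arm or the gripper's body presses on something with over 40 N, if the wrist force passes 120 N, or if a joint passes its speed limit or range.

ROBOT

A 6-joint arm with a two-finger parallel gripper is mounted at the origin on the work surface. World frame = base frame: x ahead of the robot, y to its left, z up, the work surface at z = 0. Lengths are in mm, angles in rad, forces in N, time in s.
With the tool pointing down it reaches from about 350 to 775 mm from the base axis. Payload 5.5 kg.
Tool frame: the origin (TCP) lies at the very end of the fingers, on their centre line; the grasp point (between the pads) lies 19 mm behind it; x points along the fingers, y is the direction in which the jaws open and shut, and the axes are right-handed (so a half turn about x gives the same grasp; the last joint's range is limited). The gripper opens to 85 mm and grips with 20 to 120 N. Pads are 22 mm wide; open, the fingers measure 114 mm over their backs; the gripper's body (76 mm by 85 mm) begins 54 mm behind the grasp point. The pads swing forward as they close: fully open they stand 13 mm farther back than shut.
Start: joints at [-1.294, 0.313, 0.046, 1.304, 0, 1.431], TCP at [232.782, -525.82, 211.323] pointing down, gripper open.
Joint ranges: [-2.76, 2.76], [-0.86, 1.69], [-1.03, 1.26], [-2.2, 2.34], [-1.47, 1.5], [-3.14, 3.14]. Speed limits (rad/s): [2.57, 2.57, 3.14, 3.14, 3.14, 3.14].

INTERFACE

Orientations are given as [roll, pitch, yaw] about the fixed x, y, z axes, in that order (R = Rz(yaw) Ry(pitch) Rx(roll)).
In Python, from cell import * gives the robot as it stands.
- The arm moves only by the shell command python3 -m inch 'ROWS' [FORCE]. ROWS is text: rows parted by semicolons, each of 7 numbers parted by spaces: the shift along the tool's x, y, z in units of 100 mm (1.0 is 100 mm), then the turn, a rotation vector about the tool's x, y, z in units of 360 degrees (1.0 is 360 degrees), then the closure in counts, from 0 (fully open) to 255 (shut). In form: tx ty tz rx ry rz fingers; .... A call has 1 to 12 rows; each row is the pose to reach, as a shift and turn from the pose commanded when the call began, along the tool's axes at that moment, turning the shorter way round; what a row does not reach only later rows make up. A row lasts 1/10 s, in which the tool goes at most 50 mm and 8.59 degrees, less where a joint would pass 70% of its speed; a pose out of reach is approached as far as the arm can. A call with a number of a shift or a turn outside -1 to 1 is refused whole. A call with a gripper value outside its range is refused whole. The fingers move at their own pace and stop on an object; FORCE is the grip in N (left out, the last holds). Time passes only in rows, so rows that repeat a pose let the fingers close. It gives the time, the measured TCP pose, the force and the opening at its end, in the units of the state.
- state(): the state, without advancing time (a new reading comes with each control period).
- capture(name): name is "scene" or "side" or "wrist"; returns a dict with "frame" (384x512x3 uint8, red, green, blue), "fovy" (degrees; the focal length in pixels is half the picture's height over the tangent of half this angle, whatever the lens; pixels are square), "cx", "cy" (the principal point, pixels), "rvec" (rotation vector, rad) and "tvec" (3), from world to camera coordinates, as OpenCV has them; the wrist camera has in their place "hand_eye" (4x4, takes a point from camera to tool coordinates, whose origin is the TCP and whose axes are the tool frame's). Camera axes: x right, y down, z forward; pixel columns grow to the right and rows downward; lengths in mm; the calibration is good to about 2 mm. A picture is of the moment at which its call begins: read the wrist's pose just before it. There is no depth.
- hand_in(): hands the job in, once; it reports no verdict.
The state is a dict: "time_s": time; "joint_positions": joint angles; "qvel": joint speeds; "tau": joint torques, N m; "ee_pos": TCP position; "tcp_rot": TCP orientation; "force": force on the tool from outside, world axes, zero at the start; "ft_torque": the same for the moment, N m; "gripper_width": finger opening in mm.
Only numpy, scipy, OpenCV 4.12 (cv2) and the standard library are available. Lean on these libraries where they do the work, as an engineer would, in place of code of your own. Each camera call takes 0.05 s, during which the arm holds its last target. There are 200 camera calls.

## Working session

There is one attempt and no reset: what is moved stays moved. The work goes in short steps, Python scripts to look and compute and a shell command to move; the robot and the scene stay as the last step left them, time stands still between calls to the robot, and variables do not carry over. Pictures are saved under pics/ and viewed, about 8 in all and at most 12, crops included, and the job is handed in when it is done.

```bash
mkdir -p pics; ls; cat > h.py <<'E'
from cell import *
import numpy as np, cv2
from scipy.spatial.transform import Rotation as R
def cam(name):
    s=state(); c=capture(name); f=c["frame"]; h=f.shape[0]
    fl=h/2/np.tan(np.radians(c["fovy"])/2)
    K=np.array([[fl,0,c["cx"]],[0,fl,c["cy"]],[0,0,1.]])
    if "rvec" in c:
        Rc=R.from_rotvec(np.ravel(c["rvec"])).as_matrix(); t=np.ravel(c["tvec"])
        Rw=Rc.T; o=-Rc.T@t
    else:
        H=np.array(c["hand_eye"]); Rt=R.from_euler("xyz",s["tcp_rot"]).as_matrix()
        Rw=Rt@H[:3,:3]; o=Rt@H[:3,3]+np.array(s["ee_pos"])
    return f,K,Rw,o
def ray(c,u,v):
    f,K,Rw,o=c; return o,Rw@np.linalg.inv(K)@np.array([u,v,1.])
def onplane(c,u,v,z):
    o,d=ray(c,u,v); return o+d*(z-o[2])/d[2]
def proj(c,p):
    f,K,Rw,o=c; q=K@(Rw.T@(np.asarray(p,float)-o)); return q[:2]/q[2]
def save(c,name,crop=None,scale=1):
    f=c[0][...,::-1]
    if crop: f=f[crop[1]:crop[3],crop[0]:crop[2]]
    cv2.imwrite("pics/"+name,cv2.resize(f,None,fx=scale,fy=scale,interpolation=cv2.INTER_CUBIC))
E
python3 - <<'E'
from h import *
import pickle
print(state())
d={n:cam(n) for n in("scene","side","wrist")}
pickle.dump(d,open("c0.pkl","wb"))
for n in d: print(n,d[n][3],d[n][1][0,0],d[n][1][:2,2])
f=np.hstack([d["scene"][0],d["side"][0]])
for n in d: save(d[n],n+"0.png",scale=1.5)
E
```

```text
pics
{'time_s': 0.0, 'joint_positions': array([-1.29363034e+00,  3.14009449e-01,  4.49402344e-02,  1.30358038e+00,
       -8.89516235e-06,  1.43119928e+00]), 'qvel': array([-5.36394604e-05,  1.95861513e-04, -7.67289527e-05, -1.46139035e-03,
        1.02315480e-03, -7.23203801e-04]), 'tau': array([-9.86464220e-04, -4.80626070e+01,  2.98534781e+01,  1.92180974e-02,
       -2.53077596e-04,  4.12499986e-06]), 'ee_pos': array([ 232.59730348, -525.24412952,  210.38790748]), 'tcp_rot': array([-1.70559371,  1.56894303,  1.85276198]), 'force': array([ 0.15282053, -0.47060203,  0.19624269]), 'ft_torque': array([ 0.00970836,  0.0055696 , -0.02994172]), 'gripper_width': 85.4005014779399}
scene [1245.64124998  635.66858948  812.59660352] 380.60611207558674 [258.01320368 186.77159155]
side [ 552.20342847 -652.42699883  834.47831878] 375.7866702828078 [254.62664581 188.45153206]
wrist [ 304.34479274 -494.44172236  371.83009344] 341.09952312272526 [256.36912804 192.28545474]
```

View pics/scene0.png

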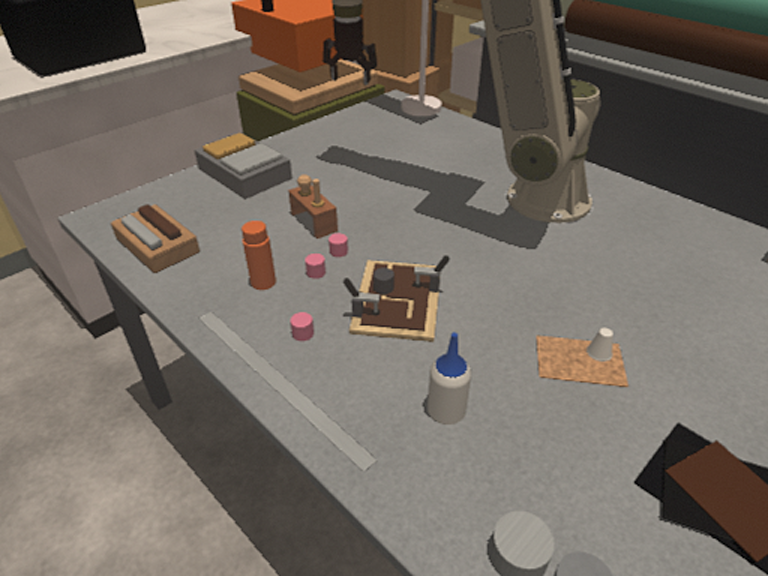

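View pics/side0.png

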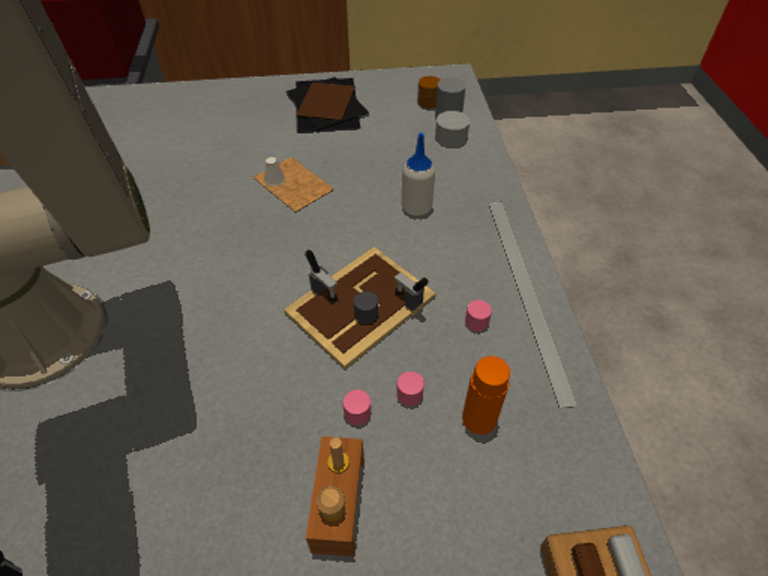

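Side view (1.5x): the weight, dark grey, is at (366,306) on the panel. The three pink cylinders at (357,408), (410,390) and (479,316) are decoys. The slim-handled stylus is at (337,455) and the pear-handled awl at (331,503). The mat is at (293,183), with the cone on its left half.

```bash
python3 - <<'E'
from h import *
import pickle
d=pickle.load(open("c0.pkl","rb"))
def blob(c,m,near):
    n,l,st,ce=cv2.connectedComponentsWithStats(m.astype(np.uint8))
    k=min((k for k in range(1,n) if st[k,4]>25),key=lambda k:np.hypot(*(ce[k]-near))-.02*st[k,4])
    return (l==k).astype(np.uint8),st[k],ce[k]
def corners(c,m):
    cs=max(cv2.findContours(m,0,1)[0],key=cv2.contourArea); h=cv2.convexHull(cs)
    e=1
    while True:
        a=cv2.approxPolyDP(h,e,True)
        if len(a)<=4: return a[:,0]
        e+=.3
for n,pb,pm in(("side",(240,204),(196,122)),("scene",(265,200),(388,240))):
    c=d[n]; H=cv2.cvtColor(c[0],cv2.COLOR_RGB2HSV).astype(int); h,s,v=H[...,0],H[...,1],H[...,2]
    for nm,p,z in(("board",pb,14),("mat",pm,4)):
        m=((s>70)&(h<30)); 
        m=cv2.morphologyEx(m.astype(np.uint8),cv2.MORPH_CLOSE,np.ones((3,3)))
        b,st,ce=blob(c,m,p)
        a=corners(c,b); P=np.array([onplane(c,u,v_,z) for u,v_ in a])
        print(n,nm,st,ce.round(1),a.tolist(),P[:,:2].round(1).tolist(),[round(float(np.linalg.norm(P[i]-P[i-1])),1) for i in range(len(P))],P.mean(0).round(1))
    # weight
    for p,z in (((244,203) if n=="side" else (256,187),38),):
        for u,v_ in [p]: print("weight approx",onplane(c,u,v_,38))
c=d["side"]
for nm,p,z in(("stylus top",(336/1.5,439/1.5),136),("stylus collar",(338/1.5,463/1.5),73),("awl collar",(331/1.5,513/1.5),73),("rackTL",(323/1.5,437/1.5),70),("TR",(363/1.5,439/1.5),70),("BR",(355/1.5,543/1.5),70),("BL",(308/1.5,541/1.5),70),("cone",(275/1.5,185/1.5),4),("glue",(418/1.5,205/1.5),0),("can",(481/1.5,422/1.5),0)): print(nm,onplane(c,*p,z).round(1))
c=d["scene"]
for nm,p,z in(("stylus top",(315/1.5,181/1.5),136),("awl top",(304/1.5,181/1.5),118)): print(nm,onplane(c,*p,z).round(1))
E
```

```text
side board [    0     0   512   258 38403] [186.8  67.8] [[511, 0], [511, 92], [0, 257], [0, 0]] [[2023.1, 1109.5], [1606.1, 390.2], [-25.7, -112.5], [-498.7, 1404.5]] [2539.0, 831.4, 1707.5, 1589.0] [776.2 697.9  14. ]
side mat [    0     0   512   258 38403] [186.8  67.8] [[511, 0], [511, 92], [0, 257], [0, 0]] [[2041.0, 1131.0], [1618.9, 402.9], [-32.7, -106.0], [-511.5, 1429.5]] [2570.0, 841.5, 1728.3, 1608.4] [778.9 714.4   4. ]
weight approx [590.74885287 -30.07119     38.        ]
scene board [ 233  174   59   54 2080] [265.3 203.3] [[245, 174], [290, 177], [288, 227], [233, 221]] [[548.5, -128.4], [451.6, -8.5], [633.1, 144.0], [730.3, 12.4]] [229.9, 154.1, 237.0, 163.6] [590.9   4.9  14. ]
scene mat [ 358  224   61   34 1434] [385.2 241.2] [[358, 224], [412, 229], [418, 257], [360, 251]] [[468.3, 276.6], [373.3, 400.2], [459.4, 463.3], [553.3, 339.9]] [106.0, 155.8, 106.8, 155.1] [463.5 370.    4. ]
weight approx [591.12450611 -31.37534869  38.        ]
stylus top [ 526.1 -325.6  136. ]
stylus collar [ 524.4 -331.9   73. ]
awl collar [ 511.2 -398.7   73. ]
rackTL [ 505.1 -289.6   70. ]
TR [ 562.2 -299.1   70. ]
BR [ 539.5 -438.4   70. ]
BL [ 479.9 -429.3   70. ]
cone [419.4 361.3   4. ]
glue [731.6 262.7   0. ]
can [ 753.7 -259.1    0. ]
stylus top [ 531.4 -322.4  136. ]
awl top [ 531.3 -366.7  118. ]
```

View pics/wrist0.png

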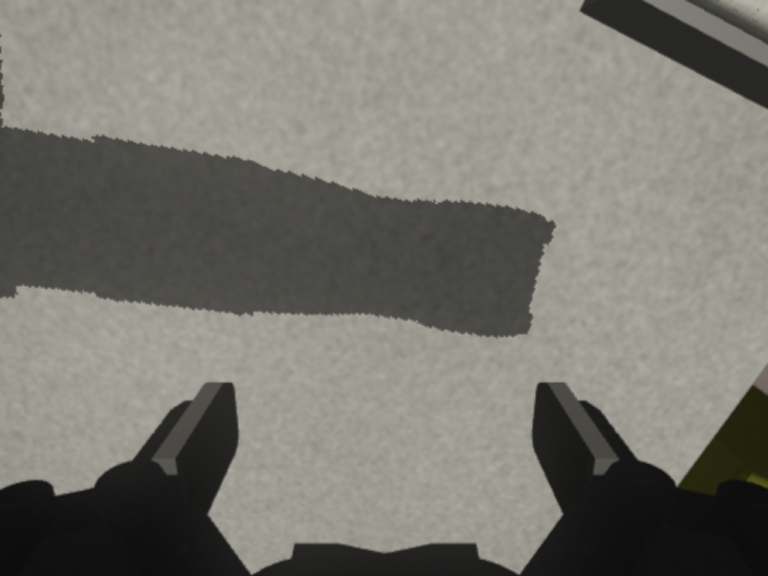

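```bash
cat >> h.py <<'E'
def jawrot(a):  # tool x down, tool y at world angle a (deg)
    a=np.radians(a); x=np.array([0,0,-1.]); y=np.array([np.cos(a),np.sin(a),0]); return np.c_[x,y,np.cross(x,y)]
def plan(p,a):
    s=state(); R0=R.from_euler("xyz",s["tcp_rot"]).as_matrix()
    d=R0.T@(np.array(p)-s["ee_pos"])/100
    w=R.from_matrix(R0.T@jawrot(a)).as_rotvec()/2/np.pi
    print("t",round(s["time_s"],2),"pos",s["ee_pos"].round(1),"jaw",np.degrees(np.arctan2(R0[1,1],R0[0,1])).round(2),"tilt",(R0[:2,0]).round(4),"F",s["force"].round(1),"w",round(s["gripper_width"],1),"q",s["joint_positions"].round(2))
    print(" shift",d.round(3),"turn",w.round(4)); return d,w
E
python3 - <<'E'
from h import *
print(np.array(capture("wrist")["hand_eye"]).round(2))
for a in(37.6,217.6): plan((591,-31,230),a)
E
```

```text
[[   0.     -0.3     0.95 -161.32]
 [   1.     -0.     -0.      0.54]
 [   0.      0.95    0.3   -78.1 ]
 [   0.      0.      0.      1.  ]]
t 0.2 pos [ 232.7 -525.5  210.7] jaw -66.12 tilt [-0.0003  0.0011] F [ 0.2  0.9 -0.7] w 85.4 q [-1.29  0.31  0.05  1.3   0.    1.43]
 shift [-0.188 -3.071 -5.278] turn [-2.881e-01 -2.000e-04  1.000e-04]
t 0.2 pos [ 232.7 -525.5  210.7] jaw -66.12 tilt [-0.0003  0.0011] F [ 0.2  0.9 -0.7] w 85.4 q [-1.29  0.31  0.05  1.3   0.    1.43]
 shift [-0.188 -3.071 -5.278] turn [2.119e-01 1.000e-04 2.000e-04]
```

```bash
T='0 -.5 -.86 0 0 0 0'
python3 -m inch '-.1 -.25 -.43 0 0 0 0;-.2 -.5 -.88 0 0 0 0;-.2 -.5 -.88 0 0 0 0'
python3 -m inch '0 -.25 -.43 0 0 0 0;0 -.51 -.88 0 0 0 0;0 -.51 -.88 0 0 0 0'
python3 -m inch '0 -.25 -.43 0 0 0 0;0 -.51 -.88 0 0 0 0;0 -.51 -.88 0 0 0 0'
python3 -m inch '0 -.25 -.43 0 0 0 0;0 -.51 -.88 0 0 0 0;0 -.51 -.88 0 0 0 0'
python3 -m inch '0 -.25 -.43 0 0 0 0;0 -.51 -.88 0 0 0 0;0 -.51 -.88 0 0 0 0'
python3 -m inch '0 -.25 -.43 -.02 0 0 0;0 -.51 -.88 -.04 0 0 0;0 -.51 -.88 -.07 0 0 0;0 -.51 -.88 -.095 0 0 0;0 -.51 -.88 -.12 0 0 0;0 -.51 -.88 -.145 0 0 0;0 -.51 -.88 -.17 0 0 0;0 -.51 -.88 -.195 0 0 0;0 -.51 -.88 -.22 0 0 0;0 -.51 -.88 -.245 0 0 0;0 -.51 -.88 -.27 0 0 0;0 -.51 -.88 -.288 0 0 0'
python3 - <<'E'
from h import *
import pickle
d,w=plan((591,-31,230),37.6)
c=cam("wrist"); pickle.dump(c,open("c1.pkl","wb")); save(c,"w1.png",scale=1.5)
E
```

```text
time_s: 0.5
ee_pos: [295.4, -440.9, 232.7]
tcp_rot: [3.009, 1.569, 0.288]
force: [0.0, -0.0, -0.0]
gripper_width: 85.4
time_s: 0.8
ee_pos: [354.8, -358.3, 231.4]
tcp_rot: [-2.252, 1.569, 1.312]
force: [-0.7, -0.1, -0.2]
gripper_width: 85.1
time_s: 1.1
ee_pos: [414.6, -276.7, 231.3]
tcp_rot: [-2.485, 1.57, 1.079]
force: [-0.2, -0.8, 0.6]
gripper_width: 85.4
time_s: 1.4
ee_pos: [474.5, -195.1, 231.1]
tcp_rot: [-2.755, 1.57, 0.809]
force: [-0.5, 0.3, 0.4]
gripper_width: 85.6
time_s: 1.7
ee_pos: [534.4, -113.4, 230.8]
tcp_rot: [-2.992, 1.57, 0.571]
force: [0.6, -0.8, -0.8]
gripper_width: 85.9
time_s: 2.9
ee_pos: [591.8, -36.0, 231.0]
tcp_rot: [-1.144, 1.57, -2.113]
force: [0.4, 0.1, -0.4]
gripper_width: 85.7
t 2.9 pos [591.8 -36.  231. ] jaw 34.48 tilt [-0.0006 -0.001 ] F [ 0.4  0.1 -0.4] w 85.7 q [-0.2   0.35  0.14  1.36 -0.    0.77]
 shift [ 0.01   0.021 -0.046] turn [-0.0087  0.0001  0.0002]
```

View pics/w1.png

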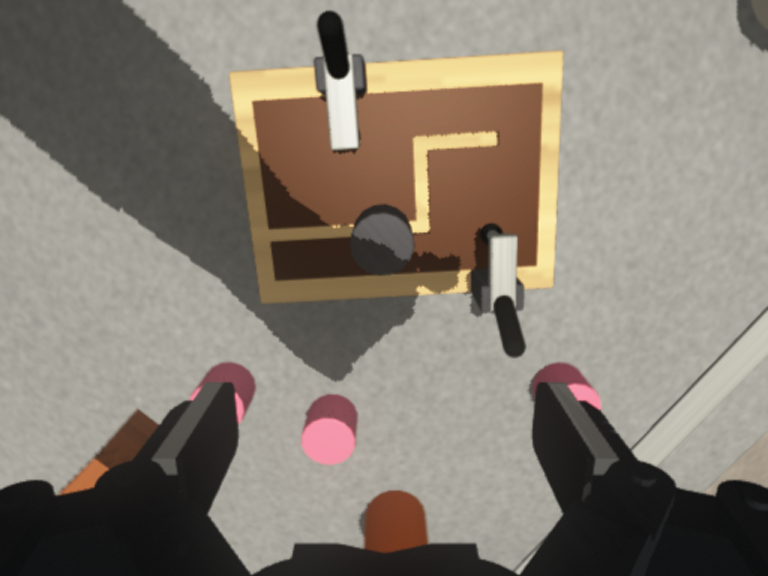

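The panel is seen from above with its open end at left (270,232). The corners are at about (421,228) and (421,140), and the closed end is at (497,139). The weight's dark top is at (382,238), on the long leg.

```bash
cat >> h.py <<'E'
def fit(P,Q): # panel pts -> world pts, 2D rigid
    P=np.array(P,float);Q=np.array(Q,float)[:,:2]; a=P-P.mean(0); b=Q-Q.mean(0)
    th=np.arctan2((a[:,0]*b[:,1]-a[:,1]*b[:,0]).sum(),(a*b).sum()); c,s=np.cos(th),np.sin(th); M=np.array([[c,-s],[s,c]])
    t=Q.mean(0)-M@P.mean(0); return np.degrees(th),t,Q-(P@M.T+t)
E
python3 - <<'E'
from h import *
import pickle
c=pickle.load(open("c1.pkl","rb"))
L=[((85,115),(230,72),14),((85,-115),(563,52),14),((-85,-115),(553,289),14),((-85,115),(262,302),14),
((65,100),(252,101),18),((65,-100),(544,83),18),((-65,-100),(537,265),18),((-65,100),(275,280),18),
((30,-70),(498,139),14),((30,-15),(421,143),14)]
for z in [None]:
    a,t,r=fit([l[0] for l in L],[onplane(c,l[1][0]/1.5,l[1][1]/1.5,l[2]) for l in L]); print(a,t,r.round(1).tolist())
g=cv2.cvtColor(c[0],cv2.COLOR_RGB2HSV).astype(int)
m=((g[...,1]<60)&(g[...,2]<125)).astype(np.uint8); m[:,:225]=0; m[:,285:]=0; m[:130]=0; m[190:]=0
n,l,st,ce=cv2.connectedComponentsWithStats(m); k=1+st[1:,4].argmax(); print(st[k],ce[k])
for p in((382,235),): 
    print("top centre",onplane(c,p[0]/1.5,p[1]/1.5,58).round(1))
x,y,w,h=st[k][:4]; print("by mask extremes: left/right mid",onplane(c,x,y+h*.55,58).round(1),onplane(c,x+w,y+h*.55,58).round(1),"top",onplane(c,x+w/2,y,58).round(1))
d=pickle.load(open("c0.pkl","rb"))
for n in("scene","side"): # board fit in fixed cams
    cc=d[n]; th=np.radians(a); M=np.array([[np.cos(th),-np.sin(th)],[np.sin(th),np.cos(th)]])
    print(n,[(proj(cc,[*(M@p+t),14])*1.5).round(0).tolist() for p in((85,115),(85,-115),(-85,-115),(-85,115))])
plan((591,-31,230),37.6)
E
```

```text
127.63056201371306 [582.38553683  -0.58351949] [[1.8, -0.1], [-0.8, -2.2], [-1.0, -0.5], [0.3, 2.8], [0.4, -0.7], [0.1, -0.3], [-1.1, 0.8], [-0.1, 0.5], [0.2, -0.4], [0.3, 0.1]]
[ 233  137   43   46 1515] [254.28778878 160.10957096]
top centre [585.9 -30.5  58. ]
by mask extremes: left/right mid [571.3 -47.5  58. ] [606.7 -23.1  58. ] top [574.7 -14.5  58. ]
scene [[440.0, 264.0], [433.0, 336.0], [348.0, 328.0], [366.0, 258.0]]
side [[283.0, 309.0], [374.0, 246.0], [436.0, 293.0], [344.0, 366.0]]
t 2.95 pos [591.9 -35.9 231. ] jaw 34.79 tilt [-0.0006 -0.0009] F [ 0.   0.2 -0.6] w 85.4 q [-0.2   0.35  0.14  1.37 -0.    0.77]
 shift [ 0.01   0.021 -0.045] turn [-0.0078  0.0001  0.0002]
```

```bash
python3 -m inch '0 0 0 -.008 0 0 0;0 0 0 -.008 0 0 0;0 0 0 -.008 0 0 0'
cat > meas.py <<'E'
from h import *
import pickle
plan((585,-30,230),37.6)
c=cam("wrist"); pickle.dump(c,open("c2.pkl","wb")); save(c,"w2.png",scale=1.5)
def pm(c):
    g=cv2.cvtColor(c[0],cv2.COLOR_RGB2HSV).astype(int); return g
# refine corners with line fits: leather/wood boundary by value
import sys
L=[((85,115),(230,72),14),((85,-115),(563,52),14),((-85,-115),(553,289),14),((-85,115),(262,302),14)]
E
python3 - <<'E'
exec(open("meas.py").read())
g=pm(c)
m=((g[...,0]<28)&(g[...,1]>70)).astype(np.uint8); m[205:]=0
m=cv2.morphologyEx(m,cv2.MORPH_CLOSE,np.ones((5,5)))
n,l,st,ce=cv2.connectedComponentsWithStats(m); k=1+st[1:,4].argmax(); print(st[k])
ct=max(cv2.findContours((l==k).astype(np.uint8),0,1)[0],key=cv2.contourArea)
q=cv2.approxPolyDP(cv2.convexHull(ct),4,True)[:,0]; print((q*1.5).tolist())
E
```

```text
time_s: 3.25
ee_pos: [592.0, -34.6, 231.1]
tcp_rot: [-1.281, 1.57, -2.208]
force: [-0.4, -0.1, 0.9]
gripper_width: 85.1
t 3.25 pos [592.  -34.6 231.1] jaw 36.89 tilt [-0.0003 -0.0004] F [-0.4 -0.1  0.9] w 85.1 q [-0.19  0.35  0.14  1.37 -0.    0.73]
 shift [ 0.011 -0.028 -0.079] turn [-0.002   0.      0.0001]
[  156    41   223   159 28847]
[[567.0, 61.5], [544.5, 295.5], [256.5, 297.0], [235.5, 66.0]]
```

View pics/w2.png

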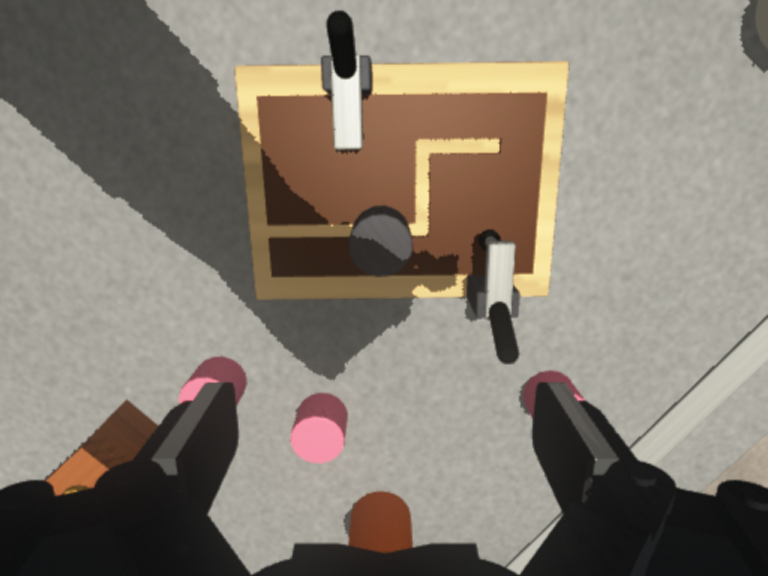

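The view has settled: board corners (236,66), (568,62), (549,296), (257,298); weight top at (380,241).

```bash
python3 - <<'E'
from h import *
import pickle
c=pickle.load(open("c2.pkl","rb"))
L=[((85,115),(236,66.5),14),((85,-115),(568,62),14),((-85,-115),(549,296),14),((-85,115),(257,298.5),14),
((65,100),(257,97),18),((65,-100),(547,93),18),((-65,-100),(534,274),18),((-65,100),(269,277),18),
((30,-70),(500,146),14),((30,-15),(422,147),14)]
a,t,r=fit([l[0] for l in L],[onplane(c,l[1][0]/1.5,l[1][1]/1.5,l[2]) for l in L]); print(a,t,r.round(1).tolist())
th=np.radians(a); M=np.array([[np.cos(th),-np.sin(th)],[np.sin(th),np.cos(th)]])
g=cv2.cvtColor(c[0],cv2.COLOR_RGB2HSV).astype(int)
m=((g[...,1]<60)&(g[...,2]<125)).astype(np.uint8); m[:,:225]=0; m[:,285:]=0; m[:130]=0; m[190:]=0
n,l,st,ce=cv2.connectedComponentsWithStats(m); k=1+st[1:,4].argmax(); print(st[k],ce[k]*1.5)
for u,v,z in((380,235,58),): 
    w=onplane(c,u/1.5,v/1.5,z); print(w.round(1), M.T@(w[:2]-t))
d=pickle.load(open("c0.pkl","rb"))
for n in("scene","side"):
    print(n,[(proj(d[n],[*(M@p+t),14])*1.5).round(1).tolist() for p in((85,115),(85,-115),(-85,-115),(-85,115))])
# where side says weight is: top ellipse centre (366,297)/1.5
print(onplane(d["side"],366/1.5,298/1.5,58), onplane(d["scene"],384/1.5,272/1.5,58))
E
```

```text
127.53370078687524 [582.37432115  -0.82474024] [[2.2, 0.5], [-1.0, -1.8], [-1.0, 0.8], [0.2, 2.5], [1.0, -0.3], [-0.1, -0.9], [0.0, 0.6], [-1.5, -0.6], [0.3, -0.3], [-0.2, -0.7]]
[ 233  138   42   46 1513] [380.01751487 241.40779907]
[584.8 -30.1  58. ] [-24.70657022  15.90993876]
scene [[440.2, 264.1], [433.0, 335.7], [347.8, 327.6], [366.3, 258.1]]
side [[282.9, 308.5], [374.0, 245.8], [436.1, 292.7], [344.2, 365.7]]
[591.1249312  -31.21343146  58.        ] [588.29338424 -34.14912976  58.        ]
```

```bash
python3 -m inch '.3 -.01 -.03 0 0 0 0;.6 -.025 -.065 0 0 0 0;.9 -.025 -.065 0 0 0 0'
python3 -m inch '.3 0 0 0 0 0 0;.6 0 0 0 0 0 0;.8 0 0 0 0 0 0;.8 0 0 0 0 0 0;.8 0 0 0 0 0 0'
python3 - <<'E'
from h import *
plan((586,-31,24),37.6)
c=cam("wrist"); save(c,"w3.png",scale=1)
E
```

```text
time_s: 3.6
ee_pos: [586.0, -29.7, 140.6]
tcp_rot: [0.413, 1.57, -0.512]
force: [0.8, 0.2, -0.2]
gripper_width: 85.6
time_s: 4.1
ee_pos: [586.2, -29.7, 61.5]
tcp_rot: [-1.918, 1.57, -2.842]
force: [0.7, 0.1, 0.4]
gripper_width: 85.1
t 4.1 pos [586.2 -29.7  61.5] jaw 37.06 tilt [-0.0004 -0.0001] F [0.7 0.1 0.4] w 85.1 q [-0.19  0.42 -0.18  0.97 -0.    0.74]
 shift [ 0.375 -0.009  0.009] turn [-0.0015 -0.      0.0001]
```

View pics/w3.png

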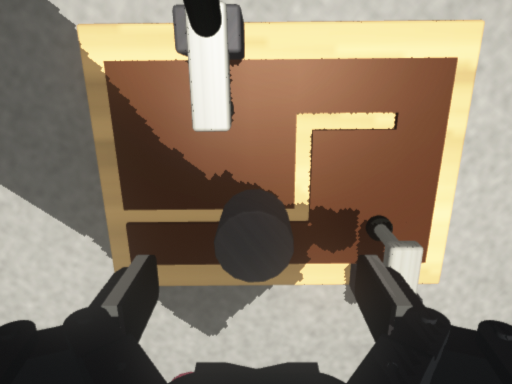

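```bash
python3 - <<'E'
from h import *
import pickle
c=cam("wrist"); pickle.dump(c,open("c3.pkl","wb"))
s=state(); p=np.array(s["ee_pos"]); print("tcp px",proj(c,p),"weight top",onplane(c,254,243,58))
g=cv2.cvtColor(c[0],cv2.COLOR_RGB2HSV).astype(int)
L=[((85,115),(78,27),14),((85,-115),(482,21.5),14),((65,100),(105,62),18),((65,-100),(457,58.5),18),((30,-70),(397,121),14),((30,-15),(304,122),14),((-30,95),(127,215),14),((-30,-15),(303,214),14),((-65,100),(117,263),18),((-85,115),(115,285),14)]
a,t,r=fit([l[0] for l in L],[onplane(c,*l[1],l[2]) for l in L]); print(a,t,r.round(1).tolist())
E
```

```text
tcp px [256.91989364 240.64301943] weight top [588.44670017 -33.77951817  58.        ]
126.92207899416864 [582.22552808  -2.06425882] [[3.7, -0.9], [-2.2, -1.2], [2.2, -0.1], [-0.6, 0.7], [1.3, 2.0], [0.7, 0.6], [-2.1, -2.3], [2.2, 2.1], [-6.4, -3.4], [1.2, 2.6]]
```

```bash
python3 -m inch '.12 0 .03 0 0 0 0;.25 0 .035 0 0 0 0;.37 0 .035 0 0 0 0;.37 0 .035 0 0 0 120;.37 0 .035 0 0 0 180;.37 0 .035 0 0 0 255;.37 0 .035 0 0 0 255;.37 0 .035 0 0 0 255;.37 0 .035 0 0 0 255;.37 0 .035 0 0 0 255' 60
python3 - <<'E'
from h import *
import numpy as np
plan((586,-31,24),37.6)
E
```

```text
time_s: 5.2
ee_pos: [588.6, -32.5, 25.0]
tcp_rot: [0.362, 1.57, -0.561]
force: [-2.5, 0.3, 5.3]
gripper_width: 41.5
t 5.2 pos [588.6 -32.5  25. ] jaw 37.1 tilt [ 0.0009 -0.0006] F [-2.5  0.3  5.3] w 41.5 q [-0.19  0.46 -0.22  0.89 -0.    0.73]
 shift [ 0.01  -0.012 -0.028] turn [-0.0014  0.0002 -0.0001]
```

```bash
python3 -m inch '-.3 0 0 0 0 0 255;-.6 0 0 0 0 0 255;-.95 0 0 0 0 0 255;-.95 0 0 0 0 0 255'
python3 - <<'E'
from h import *
import pickle
d=pickle.load(open("c0.pkl","rb"))
P={n:np.array([onplane(d[n],u/1.5,v/1.5,4) for u,v in q]) for n,q in dict(scene=[(537,336.5),(617,344),(627.5,385),(540,377)],side=[(296,210),(254,180.5),(290.5,157.5),(333.5,187)]).items()}
for n in P: print(n,P[n][:,:2].round(1).tolist(),P[n].mean(0).round(1))
for n,(u,v) in dict(scene=(598,356),side=(276,182)).items(): print("cone",onplane(d[n],u/1.5,v/1.5,4))
m=np.mean([P[n].mean(0)[:2] for n in P],0); e=np.mean([P[n][0]-P[n][1] for n in P],0)[:2]; e/=np.linalg.norm(e)
tgt=m+33*e; print("mat",m,e,np.degrees(np.arctan2(e[1],e[0]))+90,"target",tgt)
plan((*tgt,120),37.6)
E
```

```text
time_s: 5.6
ee_pos: [591.4, -32.6, 123.5]
tcp_rot: [0.786, 1.563, -0.137]
force: [1.0, 0.2, -3.5]
gripper_width: 41.1
scene [[469.4, 277.4], [375.9, 399.5], [457.6, 463.4], [554.3, 340.6]] [464.3 370.2   4. ]
side [[465.6, 272.3], [371.6, 382.6], [454.9, 458.3], [550.6, 339.4]] [460.7 363.2   4. ]
cone [431.05263128 389.37403284   4.        ]
cone [421.56854651 371.61610045   4.        ]
mat [462.51316145 366.68467375] [ 0.62806989 -0.77815693] 38.90786588313413 target [483.23946792 341.00549503]
t 5.6 pos [591.4 -32.6 123.5] jaw 37.12 tilt [ 0.0077 -0.0011] F [ 1.   0.2 -3.5] w 41.1 q [-0.19  0.38 -0.08  1.11  0.    0.73]
 shift [ 0.022  1.392 -3.632] turn [-0.0013  0.0009 -0.0009]
```

```bash
python3 -m inch '0 .1 -.25 0 0 0 255;0 .22 -.58 0 0 0 255;0 .35 -.91 0 0 0 255'
python3 -m inch '0 .12 -.31 0 0 0 255;0 .24 -.62 0 0 0 255;0 .35 -.91 0 0 0 255'
python3 -m inch '0 .12 -.31 0 0 0 255;0 .24 -.62 0 0 0 255;0 .35 -.91 0 0 0 255'
python3 -m inch '0 .12 -.31 0 0 0 255;0 .24 -.62 0 0 0 255;0 .33 -.85 0 0 0 255;0 .35 -.91 0 0 0 255;0 .35 -.91 0 0 0 255;0 .35 -.91 0 0 0 255'
python3 - <<'E'
from h import *
import pickle
plan((483,341,12),37.6)
c=cam("wrist"); pickle.dump(c,open("c4.pkl","wb")); save(c,"w4.png"); 
E
```

```text
time_s: 5.9
ee_pos: [559.7, 62.1, 116.8]
tcp_rot: [-2.375, 1.568, 2.983]
force: [0.6, 0.4, -4.4]
gripper_width: 41.0
time_s: 6.2
ee_pos: [532.5, 156.5, 116.9]
tcp_rot: [-2.216, 1.568, -3.139]
force: [0.3, 0.4, -4.5]
gripper_width: 41.1
time_s: 6.5
ee_pos: [505.5, 250.0, 116.8]
tcp_rot: [-2.03, 1.568, -2.953]
force: [0.8, -0.1, -4.5]
gripper_width: 41.3
time_s: 7.1
ee_pos: [479.9, 341.5, 117.9]
tcp_rot: [-1.491, 1.568, -2.414]
force: [0.6, -0.7, -3.9]
gripper_width: 41.5
t 7.1 pos [479.9 341.5 117.9] jaw 37.09 tilt [-0.0017 -0.0015] F [ 0.6 -0.7 -3.9] w 41.5 q [ 0.48  0.38 -0.08  1.1  -0.    1.41]
 shift [1.059 0.024 0.023] turn [-0.0014  0.      0.0004]
```

View pics/w4.png

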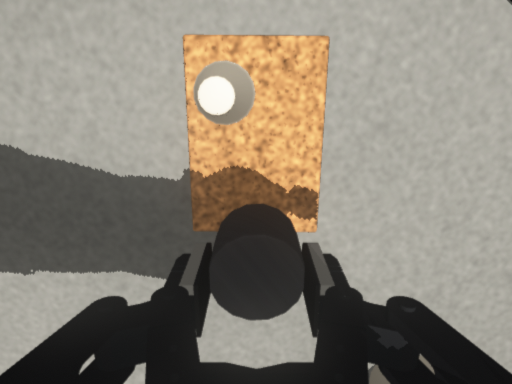

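```bash
python3 - <<'E'
from h import *
import pickle
c=pickle.load(open("c4.pkl","rb"))
P=np.array([onplane(c,*p,4) for p in((184,35),(329,36),(317,232),(192,232))]);print(P.round(1)[:,:2].tolist(),P.mean(0))
m=P.mean(0)[:2]; e=(P[2]+P[3]-P[0]-P[1])[:2]; print(np.linalg.norm(e)/2); e/=np.linalg.norm(e); t=m+33*e; print(t, "angle of mat x",np.degrees(np.arctan2(e[1],e[0]))+90)
plan((*t,12),37.6)
E
```

```text
[[369.9, 398.1], [455.8, 462.1], [550.7, 336.0], [463.0, 269.6]] [459.83579601 366.44157081   4.        ]
158.25624473571176
[479.43293129 339.89063318] angle of mat x 36.430878575547126
t 7.15 pos [480.3 341.4 118.3] jaw 37.05 tilt [-0.0012 -0.0012] F [ 1.1  0.3 -4.4] w 41.2 q [ 0.48  0.38 -0.08  1.1  -0.    1.41]
 shift [ 1.063 -0.014  0.007] turn [-0.0015  0.      0.0003]
```

```bash
python3 -m inch '.3 -.01 0 0 0 0 255;.6 -.01 0 0 0 0 255;.85 -.01 0 0 0 0 255;.98 -.01 0 0 0 0 255'
python3 -m inch '.03 0 0 0 0 0 255;.06 0 0 0 0 0 255;.075 0 0 0 0 0 255;.08 0 0 0 0 0 255;.08 0 0 0 0 0 255'
python3 - <<'E'
from h import *
plan((479.5,340,11),37.6)
E
```

```text
time_s: 7.55
ee_pos: [478.5, 339.8, 18.8]
tcp_rot: [-1.661, 1.567, -2.586]
force: [-1.3, 0.6, -4.7]
gripper_width: 41.5
time_s: 8.05
ee_pos: [480.2, 342.2, 14.1]
tcp_rot: [1.329, 1.569, 0.406]
force: [-0.5, 0.5, -4.4]
gripper_width: 41.1
t 8.05 pos [480.2 342.2  14.1] jaw 37.11 tilt [0.0015 0.0006] F [-0.5  0.5 -4.4] w 41.1 q [ 0.48  0.47 -0.23  0.87 -0.    1.41]
 shift [ 0.031 -0.019  0.013] turn [-0.0014  0.0001 -0.0002]
```

```bash
python3 -m inch '.015 0 0 0 0 0 255;.025 0 0 0 0 0 255;.03 0 0 0 0 0 255;.03 0 0 0 0 0 255'
```

```text
time_s: 8.45
ee_pos: [479.8, 342.0, 11.0]
tcp_rot: [1.231, 1.57, 0.308]
force: [-1.6, -0.7, 2.4]
gripper_width: 40.9
```

Contact: the force has reversed. I'll release and lift, with the first rise going straight up.

```bash
python3 -m inch '0 0 0 0 0 0 150;0 0 0 0 0 0 60;0 0 0 0 0 0 0;0 0 0 0 0 0 0;0 0 0 0 0 0 0;-.25 0 0 0 0 0 0;-.6 0 0 0 0 0 0;-1 0 0 0 0 0 0'
python3 -m inch '-.4 0 0 0 0 0 0;-.8 0 0 0 0 0 0;-1 0 0 0 0 0 0;-1 0 0 0 0 0 0'
python3 - <<'E'
from h import *
import pickle
plan((525,-328,210),37.6)
plan((525,-328,210),80)
d={n:cam(n) for n in("side","wrist","scene")}; pickle.dump(d,open("c5.pkl","wb"))
a=cv2.resize(d["side"][0][70:280],None,fx=1.5,fy=1.5); b=cv2.resize(d["wrist"][0],None,fx=.65,fy=.65)
a=a[:,90:490]; im=np.zeros((max(a.shape[0],b.shape[0]),a.shape[1]+b.shape[1],3),np.uint8); im[:a.shape[0],:a.shape[1]]=a; im[:b.shape[0],a.shape[1]:]=b
cv2.imwrite("pics/m5.png",im[...,::-1])
E
```

```text
time_s: 9.25
ee_pos: [478.6, 341.3, 110.1]
tcp_rot: [-1.707, 1.568, -2.63]
force: [0.9, 0.2, 1.6]
gripper_width: 85.7
time_s: 9.65
ee_pos: [481.6, 342.9, 214.2]
tcp_rot: [1.394, 1.564, 0.47]
force: [0.7, 0.4, -0.3]
gripper_width: 85.6
t 9.65 pos [481.6 342.9 214.2] jaw 37.11 tilt [0.0065 0.0033] F [ 0.7  0.4 -0.3] w 85.6 q [ 0.48  0.34  0.09  1.31 -0.    1.41]
 shift [ 0.023 -3.701  5.613] turn [-0.0014  0.0002 -0.0011]
t 9.65 pos [481.6 342.9 214.2] jaw 37.11 tilt [0.0065 0.0033] F [ 0.7  0.4 -0.3] w 85.6 q [ 0.48  0.34  0.09  1.31 -0.    1.41]
 shift [ 0.023 -3.701  5.613] turn [-0.1192  0.0006 -0.001 ]
```

View pics/m5.png

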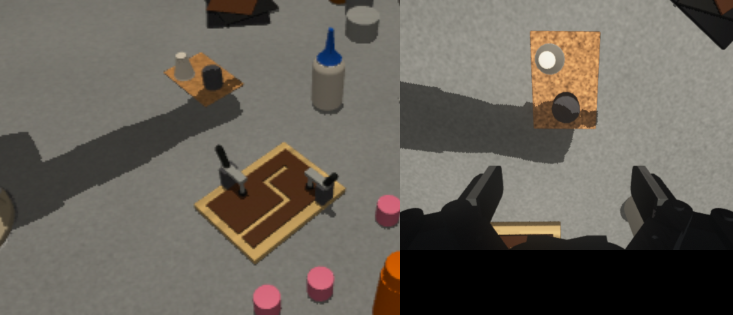

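The weight stands on the mat's free half at side crop (212,77) and wrist (566,107), clear of the cone. The channel is now fully visible. Next is the stylus; I'll turn the jaws across the rack so that they clear the awl.

```bash
python3 -m inch '0 -.15 .25 0 0 0 0;-.02 -.38 .6 0 0 0 0;-.03 -.62 .94 0 0 0 0'
python3 -m inch '0 -.2 .31 0 0 0 0;-.02 -.41 .62 0 0 0 0;-.03 -.62 .94 0 0 0 0'
python3 -m inch '0 -.2 .31 0 0 0 0;0 -.41 .62 0 0 0 0;0 -.62 .94 0 0 0 0'
python3 -m inch '0 -.2 .31 0 0 0 0;0 -.41 .62 0 0 0 0;0 -.62 .94 0 0 0 0'
python3 -m inch '0 -.2 .31 0 0 0 0;0 -.41 .62 0 0 0 0;0 -.62 .94 0 0 0 0'
python3 -m inch '0 -.2 .31 .02 0 0 0;0 -.41 .62 .045 0 0 0;0 -.62 .93 .065 0 0 0;0 -.62 .93 .09 0 0 0;0 -.62 .93 .11 0 0 0;0 -.62 .93 .131 0 0 0;0 -.62 .93 .131 0 0 0;0 -.62 .93 .131 0 0 0;0 -.62 .93 .131 0 0 0;0 -.62 .93 .131 0 0 0'
python3 - <<'E'
from h import *
import pickle
plan((527,-328,97),-10)
c=cam("wrist"); pickle.dump(c,open("c6.pkl","wb")); save(c,"w6.png")
E
```

```text
time_s: 10.1
ee_pos: [485.7, 228.3, 210.8]
tcp_rot: [-1.854, 1.567, -2.775]
force: [0.1, 0.0, 0.2]
gripper_width: 85.5
time_s: 10.4
ee_pos: [492.8, 115.6, 214.2]
tcp_rot: [-2.12, 1.567, -3.043]
force: [-0.1, 0.5, 1.1]
gripper_width: 85.3
time_s: 10.7
ee_pos: [500.0, 3.5, 214.2]
tcp_rot: [-2.372, 1.567, 2.988]
force: [1.1, -0.3, 0.5]
gripper_width: 85.5
time_s: 11.0
ee_pos: [507.3, -108.7, 214.1]
tcp_rot: [-2.593, 1.567, 2.767]
force: [0.0, -0.1, -0.8]
gripper_width: 85.1
time_s: 11.3
ee_pos: [514.7, -220.9, 214.0]
tcp_rot: [-2.773, 1.567, 2.587]
force: [0.9, 0.6, 0.1]
gripper_width: 85.4
time_s: 12.3
ee_pos: [522.5, -331.3, 216.0]
tcp_rot: [-1.982, 1.57, 2.556]
force: [0.4, 0.3, -0.2]
gripper_width: 85.2
t 12.3 pos [ 522.5 -331.3  216. ] jaw -9.97 tilt [-0.0004  0.0002] F [ 0.4  0.3 -0.2] w 85.2 q [-0.69  0.4   0.18  1.35 -0.    1.05]
 shift [ 1.19   0.039 -0.04 ] turn [ 0.0001 -0.      0.0001]
```

View pics/w6.png

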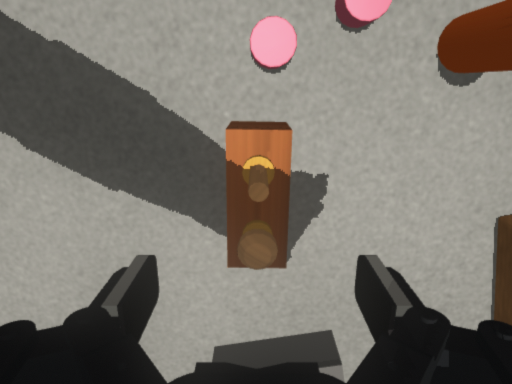

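The rack is seen from above. The slim stylus has its handle top at (259,191) and its collar at (258,170); the fat awl head is at (258,250). So the stylus is the far one, as in the side view.

```bash
python3 - <<'E'
from h import *
import pickle
c=pickle.load(open("c6.pkl","rb")); f=c[0][115:275,215:305]
print("top",onplane(c,259,191,136),"collar",onplane(c,258.5,171,76),"awl",onplane(c,258,250,115))
P=np.array([onplane(c,*p,70) for p in((227,130),(292,130),(287,267),(228,267))]); m=P.mean(0)[:2]; print(P.round(1)[:,:2].tolist(),m)
e=(P[0]+P[1]-P[2]-P[3])[:2]; L=np.linalg.norm(e); e/=L; print(L/2,np.degrees(np.arctan2(e[1],e[0])),"hole",m+32*e,m-32*e)
plan((*(m+32*e),97),-10); save(c,"w6c.png",(200,110,320,280),4)
d=pickle.load(open("c5.pkl","rb"))["side"]; d0=pickle.load(open("c0.pkl","rb"))["side"]
print(proj(d0,[*(m+32*e),136])*1.5,"seen top ~ (336,441)")
E
```

```text
top [ 524.98509906 -330.13906228  136.        ] collar [ 524.96830089 -329.95683622   76.        ] awl [ 514.12445447 -388.52721295  115.        ]
[[503.5, -289.4], [560.7, -299.5], [536.0, -435.4], [477.0, -425.0]] [ 519.29811827 -362.34381583]
138.16580482282396 79.33099541583826 hole [ 525.22243898 -330.89699685] [ 513.37379756 -393.79063481]
t 12.35 pos [ 522.5 -331.4  216.2] jaw -9.99 tilt [-0.0001  0.    ] F [-0.2  1.6  0.3] w 85.4 q [-0.69  0.4   0.18  1.35 -0.    1.05]
 shift [ 1.192  0.026 -0.01 ] turn [0. 0. 0.]
[335.58456116 442.82929979] seen top ~ (336,441)
```

View pics/w6c.png

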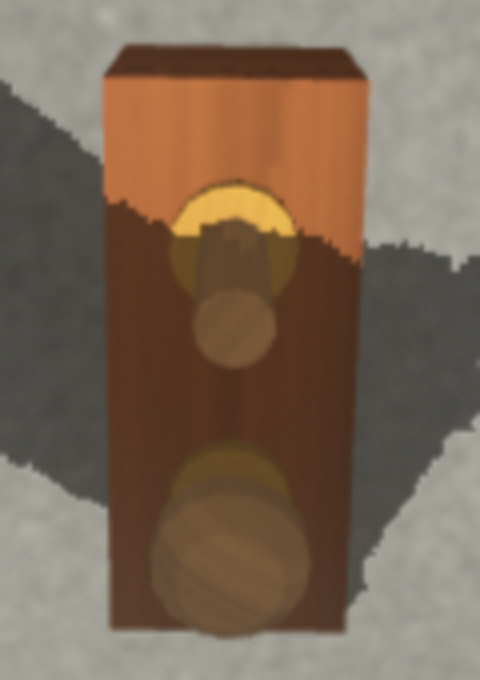

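The slim straight handle at crop (235,328) is the stylus, and the pear at (232,555) is the awl. The ray casts through handle top, collar and hole agree at about (525,-330).

```bash
python3 -m inch '.3 .01 -.01 0 0 0 0;.65 .026 -.01 0 0 0 0;.95 .026 -.01 0 0 0 0'
python3 -m inch '.12 0 0 0 0 0 0;.22 0 0 0 0 0 0;.24 0 0 0 0 0 0;.24 0 0 0 0 0 100;.24 0 0 0 0 0 150;.24 0 0 0 0 0 180;.24 0 0 0 0 0 210;.24 0 0 0 0 0 255;.24 0 0 0 0 0 255;.24 0 0 0 0 0 255;.24 0 0 0 0 0 255' 80
python3 - <<'E'
from h import *
plan((525.2,-330.5,97),-10)
E
```

```text
time_s: 12.65
ee_pos: [525.4, -330.9, 120.2]
tcp_rot: [1.01, 1.57, -0.735]
force: [-0.0, -0.2, 0.2]
gripper_width: 85.4
time_s: 13.75
ee_pos: [525.2, -331.2, 98.0]
tcp_rot: [0.56, 1.57, -1.186]
force: [-1.8, 0.8, 5.9]
gripper_width: 11.7
t 13.75 pos [ 525.2 -331.2   98. ] jaw -10.06 tilt [ 0.0003 -0.0007] F [-1.8  0.8  5.9] w 11.7 q [-0.69  0.45 -0.03  1.09 -0.    1.05]
 shift [ 0.01  -0.002 -0.007] turn [-0.0002  0.0001 -0.0001]
```

```bash
python3 -m inch '-.1 0 0 0 0 0 255;-.25 0 0 0 0 0 255;-.45 0 0 0 0 0 255;-.7 0 0 0 0 0 255;-.9 0 0 0 0 0 255;-1 0 0 0 0 0 255'
python3 -m inch '0 -.05 -.2 0 0 0 255;0 -.09 -.5 0 0 0 255;0 -.12 -.84 0 0 0 255'
python3 -m inch '0 -.04 -.28 0 0 0 255;0 -.08 -.56 0 0 0 255;0 -.12 -.84 0 0 0 255'
python3 -m inch '0 -.04 -.28 0 0 0 255;.2 -.08 -.56 0 0 0 255;.4 -.12 -.75 0 0 0 255;.65 -.12 -.84 0 0 0 255;.78 -.12 -.84 0 0 0 255;.78 -.12 -.84 0 0 0 255;.78 -.12 -.84 0 0 0 255'
python3 - <<'E'
from h import *
import pickle
plan((533.3,-76.6,113),-10)
c=cam("wrist"); s=cam("side"); pickle.dump((c,s),open("c7.pkl","wb"))
p=np.array(state()["ee_pos"]); print("pred tip",proj(c,p-[0,0,68]),proj(s,p-[0,0,68]))
save(c,"w7.png",scale=1.5); save(s,"s7.png",(150,110,350,290),4)
g=cv2.cvtColor(c[0],cv2.COLOR_RGB2HSV)
E
```

```text
time_s: 14.35
ee_pos: [526.1, -331.5, 199.6]
tcp_rot: [1.12, 1.568, -0.626]
force: [-0.7, -0.0, -0.0]
gripper_width: 11.8
time_s: 14.65
ee_pos: [527.7, -245.9, 196.7]
tcp_rot: [-2.098, 1.57, 2.437]
force: [0.5, -0.1, -0.8]
gripper_width: 11.7
time_s: 14.95
ee_pos: [530.6, -160.1, 196.7]
tcp_rot: [-2.014, 1.57, 2.523]
force: [0.0, -0.5, -1.3]
gripper_width: 11.8
time_s: 15.65
ee_pos: [533.7, -76.6, 119.2]
tcp_rot: [-1.698, 1.57, 2.839]
force: [-0.2, 0.1, -0.2]
gripper_width: 11.7
t 15.65 pos [533.7 -76.6 119.2] jaw -10.06 tilt [-0.0007  0.0002] F [-0.2  0.1 -0.2] w 11.7 q [-0.29  0.29 -0.22  1.06  0.    1.45]
 shift [ 0.062 -0.004  0.001] turn [-0.0002 -0.      0.0001]
pred tip [257.25519375 199.14909804] [223.76896678 215.87120303]
```

View pics/w7.png

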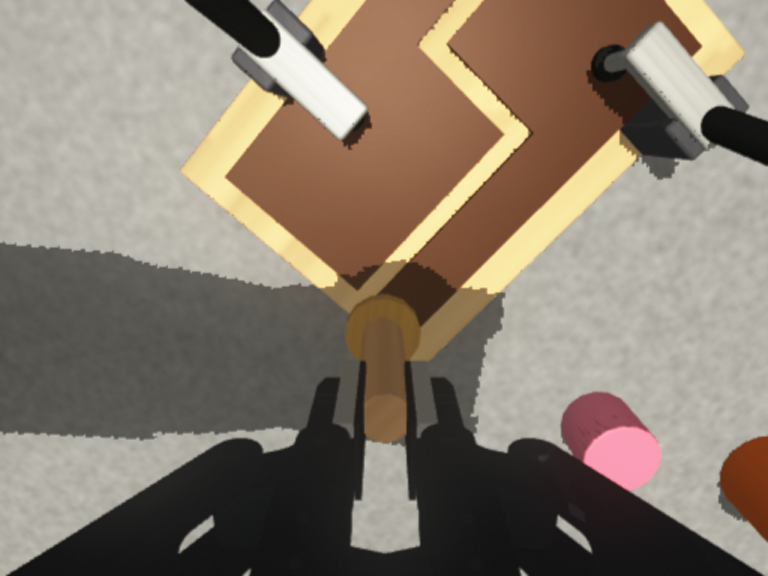

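The stylus hangs straight over the open end, with its collar at (383,328). The first corner's edges are at (505,133) and (531,131), the second's at (420,43) and (447,45). The tip itself is hidden by the collar.

```bash
python3 - <<'E'
from h import *
import pickle
c,s=pickle.load(open("c7.pkl","rb")); p=np.array(state()["ee_pos"])
print("collar top pred",proj(c,p-[0,0,22])*1.5,"handle top",proj(c,p+[0,0,38])*1.5,"seen ~(384,420)")
L=[((85,115),(182,169),14),((65,100),(226,178),18),((-65,-100),(702,46),18),((-85,-115),(743,52),14),((-85,115),(430,360),14),
((-35,-20),(531,131),16),((-25,-10),(505,133),16),((35,-10),(420,43),16),((25,-20),(447,45),16),((-25,100),(358,290),18)]
W=[onplane(c,l[1][0]/1.5,l[1][1]/1.5,l[2]) for l in L]
a,t,r=fit([l[0] for l in L],W); print(a,t,r.round(1).tolist())
a2,t2,r2=fit([l[0] for l in L[5:]],W[5:]); print(a2,t2,r2.round(1).tolist())
a3,t3,r3=fit([l[0] for l in L[:5]],W[:5]); print(a3,t3,r3.round(1).tolist())
E
```

```text
collar top pred [386.0670929  337.24531132] handle top [386.48060973 423.67591315] seen ~(384,420)
128.0450574573501 [5.82856632e+02 3.34046780e-02] [[2.4, 0.8], [0.4, -0.8], [-1.8, -1.9], [-4.4, -1.4], [6.1, 7.0], [-1.9, -0.4], [-0.6, -0.8], [1.2, -0.6], [-0.4, -2.0], [-0.9, 0.2]]
127.40446179539313 [582.44111432  -0.72241019] [[-1.3, 0.8], [-0.0, 0.2], [1.3, -0.0], [-0.4, -1.2], [0.4, 0.2]]
128.13592809283685 [583.32737125   0.76475466] [[1.9, 0.3], [-0.1, -1.4], [-2.3, -2.9], [-4.9, -2.3], [5.4, 6.3]]
```

```bash
python3 - <<'E'
from h import *
import pickle
c,s=pickle.load(open("c7.pkl","rb")); save(s,"s7.png",(180,155,305,250),6)
E
```

```text
(no output)
```

View pics/s7.png

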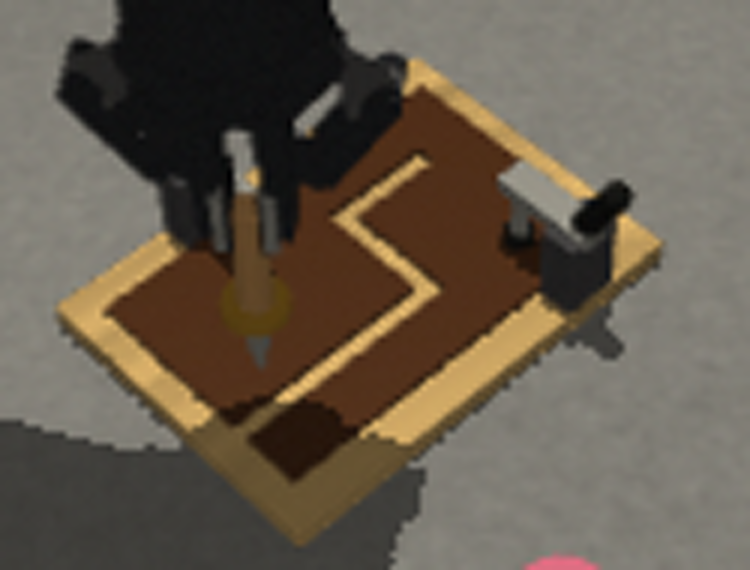

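The tip at crop (263,368) is at full pixel (223.8,216.3), against a prediction of (223.8,215.9), so the side camera and the grip model agree. I'll fit the panel in this view as well.

```bash
python3 - <<'E'
from h import *
import pickle
c,s=pickle.load(open("c7.pkl","rb"))
L=[((65,100),(107,308),18),((-65,100),(293,482),18),((65,-100),(420,88),18),((85,115),(60,308),14),((85,-115),(418,62),14),((-85,-115),(662,242),14),((-85,115),(300,529),14),
((-35,-20),(440,292),16),((-25,-10),(413,288),16),((35,-10),(332,216),16),((25,-20),(356,220),16),((30,-70),(430,160),16)]
W=[onplane(s,180+l[1][0]/6-.4,155+l[1][1]/6-.4,l[2]) for l in L]
for sl in(slice(0,12),slice(7,12)):
    a,t,r=fit([l[0] for l in L[sl]],W[sl]); print(a,t,r.round(1).tolist())
print("tip on its height",onplane(s,180+263/6-.4,155+368/6-.4,51.2))
a,t=127.45,np.array([582.9,-.6])
for a,t in((127.45,(582.9,-.6)),):
    th=np.radians(a); M=np.array([[np.cos(th),-np.sin(th)],[np.sin(th),np.cos(th)]])
    J=jawrot(-10)
    q=[M@p+t for p in((-30,85),(-30,-15),(30,-15),(30,-62))]
    for x in q: print(x.round(1),"tool yz from start",(J.T@np.r_[x-q[0],0])[1:].round(1)/100)
plan((*q[0],119),-10)
E
```

```text
127.60713915236165 [581.90175598  -1.00021494] [[1.0, 0.3], [-0.1, -0.4], [-1.4, -1.1], [3.2, -0.8], [0.1, -4.4], [-1.7, 1.0], [0.9, 3.3], [-2.9, -0.1], [-1.0, 1.8], [1.9, 1.7], [-1.1, -0.2], [1.1, -1.1]]
125.4201249383236 [5.80749060e+02 8.04275327e-02] [[-1.1, 0.3], [0.7, 1.6], [1.7, 0.1], [-1.1, -1.3], [-0.3, -0.7]]
tip on its height [533.64411918 -76.45945113  51.2       ]
[533.7 -76.1] tool yz from start [0. 0.]
[613.1 -15.3] tool yz from start [ 0.676 -0.737]
[576.6  32.3] tool yz from start [ 0.234 -1.142]
[613.9  60.9] tool yz from start [ 0.552 -1.489]
t 15.75 pos [534.5 -77.1 120.2] jaw -10.08 tilt [ 0.0015 -0.0005] F [-0.8 -0.3 -0.5] w 12.3 q [-0.29  0.29 -0.21  1.06 -0.    1.45]
 shift [ 0.012 -0.01  -0.008] turn [-0.0002  0.     -0.0002]
```

```bash
python3 -m inch '.08 -.007 0 0 0 0 255;.18 -.007 0 0 0 0 255;.26 -.007 0 0 0 0 255;.31 -.007 0 0 0 0 255;.34 -.007 0 0 0 0 255;.36 -.007 0 0 0 0 255;.38 -.007 0 0 0 0 255;.39 -.007 0 0 0 0 255;.39 -.007 0 0 0 0 255'
python3 - <<'E'
from h import *
for i in range(6): plan((533.0,-76.4,78),-10) if i==0 else print(state()["force"].round(1),state()["ee_pos"].round(1)); 
E
```

```text
time_s: 16.65
ee_pos: [533.3, -76.6, 80.6]
tcp_rot: [1.26, 1.57, -0.486]
force: [-1.5, 0.5, 1.6]
gripper_width: 11.7
t 16.65 pos [533.3 -76.6  80.6] jaw -10.05 tilt [ 0.0005 -0.0003] F [-1.5  0.5  1.6] w 11.7 q [-0.29  0.32 -0.28  0.97 -0.    1.45]
 shift [ 0.026 -0.003 -0.001] turn [-0.0001  0.     -0.0001]
[-1.5  0.5  1.6] [533.3 -76.6  80.6]
[-1.5  0.5  1.6] [533.3 -76.6  80.6]
[-1.5  0.5  1.6] [533.3 -76.6  80.6]
[-1.5  0.5  1.6] [533.3 -76.6  80.6]
[-1.5  0.5  1.6] [533.3 -76.6  80.6]
```

```bash
python3 -m inch '.01 0 0 0 0 0 255;.02 0 0 0 0 0 255;.027 0 0 0 0 0 255;.027 0 0 0 0 0 255;.027 0 0 0 0 0 255;.027 0 0 0 0 0 255'
python3 - <<'E'
from h import *
plan((533.0,-76.4,78),-10)
J=jawrot(-10); th=np.radians(127.5); M=np.array([[np.cos(th),-np.sin(th)],[np.sin(th),np.cos(th)]])
for d in((0,-100),(60,0),(0,-47)): print((J.T@np.r_[M@d,0])[1:].round(2), "per 3mm/row rows",np.hypot(*d)/3)
E
```

```text
time_s: 17.25
ee_pos: [533.3, -76.6, 77.8]
tcp_rot: [1.214, 1.57, -0.532]
force: [-0.3, -0.7, 3.9]
gripper_width: 12.0
t 17.25 pos [533.3 -76.6  77.8] jaw -10.06 tilt [ 0.0004 -0.0002] F [-0.3 -0.7  3.9] w 12.0 q [-0.29  0.32 -0.28  0.97 -0.    1.45]
 shift [-0.002 -0.003 -0.001] turn [-0.0002  0.     -0.0001]
[ 67.56 -73.73] per 3mm/row rows 33.333333333333336
[-44.24 -40.54] per 3mm/row rows 20.0
[ 31.75 -34.65] per 3mm/row rows 15.666666666666666
```

```bash
python3 -m inch '0 .02 -.022 0 0 0 255;0 .041 -.045 0 0 0 255;0 .061 -.067 0 0 0 255;0 .082 -.089 0 0 0 255;0 .102 -.112 0 0 0 255;0 .123 -.134 0 0 0 255;0 .143 -.156 0 0 0 255;0 .164 -.179 0 0 0 255;0 .184 -.201 0 0 0 255;0 .205 -.223 0 0 0 255;0 .225 -.246 0 0 0 255'
cat > chk.py <<'E'
from h import *
s=state(); th=np.radians(127.5); M=np.array([[np.cos(th),-np.sin(th)],[np.sin(th),np.cos(th)]])
print(round(s["time_s"],2),"panel xy",(M.T@(np.array(s["ee_pos"])[:2]-[582.2,-.8])).round(1),"z",s["ee_pos"][2].round(1),"F panel",(M.T@np.array(s["force"])[:2]).round(1),s["force"][2].round(1))
E
python3 chk.py
```

```text
time_s: 18.35
ee_pos: [559.8, -56.1, 77.6]
tcp_rot: [0.245, 1.571, -1.502]
force: [-3.5, -3.0, 3.9]
gripper_width: 11.8
18.35 panel xy [-30.2  51.4] z 77.6 F panel [-0.2  4.6] 3.9
```

```bash
python3 -m inch '0 .02 -.022 0 0 0 255;0 .041 -.045 0 0 0 255;0 .061 -.067 0 0 0 255;0 .082 -.089 0 0 0 255;0 .102 -.112 0 0 0 255;0 .123 -.134 0 0 0 255;0 .143 -.156 0 0 0 255;0 .164 -.179 0 0 0 255;0 .184 -.201 0 0 0 255;0 .205 -.223 0 0 0 255;0 .225 -.246 0 0 0 255'
python3 chk.py
```

```text
time_s: 19.45
ee_pos: [586.2, -35.8, 77.6]
tcp_rot: [0.304, 1.571, -1.443]
force: [-2.9, -1.8, 3.6]
gripper_width: 11.6
19.45 panel xy [-30.2  18.1] z 77.6 F panel [0.4 3.4] 3.6
```

```bash
python3 -m inch '0 .02 -.022 0 0 0 255;0 .041 -.045 0 0 0 255;0 .061 -.067 0 0 0 255;0 .082 -.089 0 0 0 255;0 .102 -.112 0 0 0 255;0 .123 -.134 0 0 0 255;0 .143 -.156 0 0 0 255;0 .164 -.179 0 0 0 255;0 .184 -.201 0 0 0 255;0 .205 -.223 0 0 0 255;0 .225 -.246 0 0 0 255;0 .225 -.246 0 0 0 255'
python3 chk.py
```

```text
time_s: 20.65
ee_pos: [613.5, -15.3, 77.8]
tcp_rot: [1.846, 1.569, 0.1]
force: [-0.7, -2.7, 4.1]
gripper_width: 11.9
20.65 panel xy [-30.6 -16. ] z 77.8 F panel [-1.7  2.2] 4.1
```

```bash
python3 -m inch '0 -.024 -.018 0 0 0 255;0 -.047 -.038 0 0 0 255;0 -.07 -.058 0 0 0 255;0 -.092 -.078 0 0 0 255;0 -.115 -.098 0 0 0 255;0 -.137 -.118 0 0 0 255;0 -.159 -.139 0 0 0 255;0 -.181 -.159 0 0 0 255;0 -.204 -.18 0 0 0 255;0 -.226 -.2 0 0 0 255'
python3 chk.py
```

```text
time_s: 21.65
ee_pos: [593.6, 8.1, 77.6]
tcp_rot: [0.712, 1.571, -1.034]
force: [2.8, -3.1, 2.8]
gripper_width: 11.6
21.65 panel xy [  0.2 -14.5] z 77.6 F panel [-4.1 -0.4] 2.8
```

```bash
python3 -m inch '0 -.022 -.02 0 0 0 255;0 -.044 -.04 0 0 0 255;0 -.066 -.061 0 0 0 255;0 -.088 -.081 0 0 0 255;0 -.11 -.101 0 0 0 255;0 -.132 -.122 0 0 0 255;0 -.154 -.142 0 0 0 255;0 -.176 -.162 0 0 0 255;0 -.198 -.182 0 0 0 255;0 -.22 -.203 0 0 0 255;0 -.22 -.203 0 0 0 255'
python3 chk.py
```

```text
time_s: 22.75
ee_pos: [574.6, 32.4, 77.4]
tcp_rot: [-1.719, 1.569, 2.818]
force: [0.7, -1.2, 3.3]
gripper_width: 11.7
22.75 panel xy [ 31.  -14.2] z 77.4 F panel [-1.3  0.2] 3.3
```

```bash
python3 -m inch '0 .021 -.021 0 0 0 255;0 .042 -.043 0 0 0 255;0 .062 -.065 0 0 0 255;0 .083 -.087 0 0 0 255;0 .103 -.108 0 0 0 255;0 .124 -.13 0 0 0 255;0 .144 -.152 0 0 0 255;0 .164 -.174 0 0 0 255'
python3 chk.py
python3 -m inch '0 .02 -.022 0 0 0 255;0 .041 -.043 0 0 0 255;0 .061 -.065 0 0 0 255;0 .082 -.087 0 0 0 255;0 .102 -.109 0 0 0 255;0 .123 -.131 0 0 0 255;0 .143 -.153 0 0 0 255;0 .163 -.174 0 0 0 255;0 .163 -.174 0 0 0 255;0 .163 -.174 0 0 0 255'
python3 chk.py
```

```text
time_s: 23.55
ee_pos: [595.1, 46.3, 77.6]
tcp_rot: [1.492, 1.571, -0.254]
force: [-3.8, -2.6, 3.2]
gripper_width: 11.6
23.55 panel xy [ 29.5 -38.9] z 77.6 F panel [0.2 4.6] 3.2
time_s: 24.55
ee_pos: [614.9, 60.6, 77.9]
tcp_rot: [1.893, 1.569, 0.147]
force: [-1.0, -1.9, 3.5]
gripper_width: 11.6
24.55 panel xy [ 28.8 -63.3] z 77.9 F panel [-0.9  1.9] 3.5
```

```bash
python3 -m inch '-.03 0 0 0 0 0 255;-.06 0 0 0 0 0 255;-.11 0 0 0 0 0 255;-.2 0 0 0 0 0 255;-.4 0 0 0 0 0 255;-.7 0 0 0 0 0 255;-1 0 0 0 0 0 255'
python3 -m inch '-.1 0 0 0 0 0 255;-.22 0 0 0 0 0 255;-.22 0 0 0 0 0 255'
python3 - <<'E'
from h import *
plan((525.2,-331,198),-10.05)
E
```

```text
time_s: 25.25
ee_pos: [613.4, 60.6, 178.6]
tcp_rot: [-1.816, 1.57, 2.721]
force: [0.6, 0.4, -0.8]
gripper_width: 11.4
time_s: 25.55
ee_pos: [614.4, 60.5, 200.6]
tcp_rot: [1.738, 1.569, -0.008]
force: [-0.7, 0.1, -0.3]
gripper_width: 11.9
t 25.55 pos [614.4  60.5 200.6] jaw -10.05 tilt [ 0.0017 -0.    ] F [-0.7  0.1 -0.3] w 11.9 q [-0.03  0.4   0.14  1.31  0.    1.71]
 shift [ 0.025 -0.195  4.01 ] turn [-0.     -0.     -0.0003]
```

```bash
python3 -m inch '0 -.01 .15 0 0 0 255;0 -.02 .47 0 0 0 255;0 -.04 .8 0 0 0 255'
python3 -m inch '0 -.01 .27 0 0 0 255;0 -.02 .54 0 0 0 255;0 -.04 .8 0 0 0 255'
python3 -m inch '0 -.01 .27 0 0 0 255;0 -.02 .54 0 0 0 255;0 -.04 .8 0 0 0 255'
python3 -m inch '0 -.01 .27 0 0 0 255;0 -.02 .54 0 0 0 255;0 -.04 .8 0 0 0 255'
python3 -m inch '0 -.01 .27 0 0 0 255;0 -.02 .54 0 0 0 255;0 -.03 .7 0 0 0 255;0 -.035 .8 0 0 0 255;0 -.035 .8 0 0 0 255;0 -.035 .8 0 0 0 255;0 -.035 .8 0 0 0 255'
python3 - <<'E'
from h import *
plan((525.2,-331,98),-10.05)
s=cam("side"); p=np.array(state()["ee_pos"]); q=proj(s,p-[0,0,68]); print("pred tip",q)
# tilt check: barrel/handle centroid columns vs prediction
for dz in(-60,-50,-22,-10):
    print(dz,proj(s,p+[0,0,dz]).round(1))
import pickle; pickle.dump(s,open("c8.pkl","wb"))
u,v=q.astype(int); g=cv2.cvtColor(s[0],cv2.COLOR_RGB2GRAY)
print(g[v-14:v+5:2,u-9:u+10])
E
```

```text
time_s: 25.85
ee_pos: [594.7, -18.5, 197.6]
tcp_rot: [-1.418, 1.568, 3.12]
force: [-0.1, -0.5, -0.5]
gripper_width: 11.7
time_s: 26.15
ee_pos: [576.4, -97.5, 197.7]
tcp_rot: [-1.566, 1.568, 2.97]
force: [0.4, -0.4, -1.0]
gripper_width: 11.2
time_s: 26.45
ee_pos: [558.4, -175.4, 197.7]
tcp_rot: [-1.719, 1.568, 2.817]
force: [0.3, 0.0, -1.1]
gripper_width: 11.4
time_s: 26.75
ee_pos: [540.5, -253.3, 197.7]
tcp_rot: [-1.839, 1.568, 2.697]
force: [0.6, -0.1, -1.2]
gripper_width: 11.9
time_s: 27.45
ee_pos: [525.1, -329.0, 199.6]
tcp_rot: [-2.766, 1.57, 1.772]
force: [-0.1, -0.2, -1.2]
gripper_width: 11.9
t 27.45 pos [ 525.1 -329.   199.6] jaw -9.98 tilt [-0.0001  0.0003] F [-0.1 -0.2 -1.2] w 11.9 q [-0.69  0.4   0.15  1.32  0.    1.06]
 shift [1.016 0.005 0.02 ] turn [ 0.0002 -0.0001  0.    ]
pred tip [223.76732169 295.21166294]
-60 [223.5 293.5]
-50 [223.2 291.2]
-22 [222.2 284.7]
-10 [221.7 281.8]
[[141 112  78  72  77  79  84  82  82  80  77  74  74  74  74 104  80  70
   72]
 [127  82  72  72  78  78  82  84  82  80  78  74  71  75  74  72 133 143
  144]
 [ 96  74  72  73  74  77  81  83  82  81  77  75  73  73  73  71 115 139
  143]
 [109  78  71  71  71  76  80  82  82  80  76  74  73  74  71  82 137 144
  142]
 [137  83  71  71  71  72  72  73  72  72  73  74  73  72  68 119 139 141
  139]
 [127 118  96  74  69  71  70  73  73  72  73  73  69  94 138 143 144 142
  142]
 [120 118 117 117 119 111  99  87  75  74  85 111 110 108 109 108 106 104
  108]
 [119 118 117 117 118 119 117 115 100  86 104 110 109 108 110 108 105 104
  108]
 [117 119 116 117 118 118 117 114 116 118 116 111 110 109 110 107 104 103
  109]
 [118 118 118 117 119 118 116 114 118 118 114 111 108 109 109 105 104 104
  111]]
```

The tip is seen at about (223,295), predicted (223.8,295.2), so the stylus has not slipped in the grip. Lowering it into the hole.

```bash
python3 -m inch '.1 .003 .02 0 0 0 255;.3 .003 .02 0 0 0 255;.5 .003 .02 0 0 0 255;.65 .003 .02 0 0 0 255;.78 .003 .02 0 0 0 255;.88 .003 .02 0 0 0 255;.95 .003 .02 0 0 0 255;.98 .003 .02 0 0 0 255;1 .003 .02 0 0 0 255;1 .003 .02 0 0 0 255'
python3 - <<'E'
from h import *
plan((525.2,-331,98),-10.05)
E
```

```text
time_s: 28.5
ee_pos: [525.0, -332.3, 99.9]
tcp_rot: [0.965, 1.57, -0.781]
force: [-0.4, 0.3, -0.9]
gripper_width: 11.6
t 28.5 pos [ 525.  -332.3   99.9] jaw -10.06 tilt [ 0.0005 -0.0005] F [-0.4  0.3 -0.9] w 11.6 q [-0.69  0.45 -0.03  1.09 -0.    1.05]
 shift [ 0.019 -0.    -0.013] turn [-0.      0.0001 -0.0001]
```

```bash
python3 -m inch '.008 0 -.005 0 0 0 255;.016 0 -.01 0 0 0 255;.02 0 -.01 0 0 0 255;.02 0 -.01 0 0 0 255'
python3 -m inch '0 0 0 0 0 0 230;0 0 0 0 0 0 200;0 0 0 0 0 0 150;0 0 0 0 0 0 80;0 0 0 0 0 0 0;0 0 0 0 0 0 0;0 0 0 0 0 0 0;0 0 0 0 0 0 0;-.2 0 0 0 0 0 0;-.5 0 0 0 0 0 0;-.85 0 0 0 0 0 0;-1 0 0 0 0 0 0'
python3 -m inch '-.1 0 0 0 0 0 0;-.2 0 0 0 0 0 0;-.2 0 0 0 0 0 0;-.2 0 0 0 0 0 0;-.2 0 0 0 0 0 0'
python3 - <<'E'
from h import *
import pickle
plan((525,-331,216),-10)
c=cam("wrist"); o=pickle.load(open("c6.pkl","rb"))
# handle top by template from first view
T=o[0][175:205,243:275]; r=cv2.matchTemplate(c[0][120:270,200:320],T,cv2.TM_CCOEFF_NORMED); _,v,_,l=cv2.minMaxLoc(r)
print("match",v,"template origin now",(l[0]+200,l[1]+120),"was (243,175)")
Tc=o[0][150:175,238:280]; r=cv2.matchTemplate(c[0][120:270,200:320],Tc,cv2.TM_CCOEFF_NORMED); _,v,_,l=cv2.minMaxLoc(r); print("collar",v,(l[0]+200,l[1]+120),"was (238,150)")
Ta=o[0][220:270,235:282]; r=cv2.matchTemplate(c[0][180:320,200:320],Ta,cv2.TM_CCOEFF_NORMED); _,v,_,l=cv2.minMaxLoc(r); print("awl",v,(l[0]+200,l[1]+180),"was (235,220)")
s=cam("side"); s0=pickle.load(open("c5.pkl","rb"))["side"]; b0=pickle.load(open("c0.pkl","rb"))["side"]
df=np.abs(s[0].astype(int)-b0[0]).max(2)
for n,(x0,y0,x1,y1) in dict(stylus=(200,285,245,320),awl=(208,320,235,350),cone=(170,100,192,126),glue=(262,85,295,148),can=(300,232,345,295)).items(): print(n,"changed px vs start",(df[y0:y1,x0:x1]>40).sum(),"of",(y1-y0)*(x1-x0))
save(s,"s9.png",scale=1.5); pickle.dump((c,s),open("c9.pkl","wb"))
d9=np.abs(s[0].astype(int)-s0[0]).max(2); print("weight area vs after placing",(d9[95:145,165:225]>40).sum())
E
```

```text
time_s: 28.9
ee_pos: [525.1, -331.2, 98.0]
tcp_rot: [1.042, 1.57, -0.705]
force: [0.4, 0.2, 0.2]
gripper_width: 11.6
time_s: 30.1
ee_pos: [526.0, -331.9, 201.2]
tcp_rot: [1.046, 1.566, -0.7]
force: [0.7, -0.0, 0.4]
gripper_width: 85.5
time_s: 30.6
ee_pos: [524.5, -330.7, 216.3]
tcp_rot: [-2.041, 1.569, 2.496]
force: [-0.8, -0.0, -0.4]
gripper_width: 85.5
t 30.6 pos [ 524.5 -330.7  216.3] jaw -10.06 tilt [-0.0017  0.0013] F [-0.8 -0.  -0.4] w 85.5 q [-0.69  0.4   0.19  1.36 -0.    1.05]
 shift [0.003 0.006 0.002] turn [-0.0002 -0.0002  0.0003]
match 0.9920178055763245 template origin now (241, 176) was (243,175)
collar 0.9527173042297363 (236, 151) was (238,150)
awl 0.9948437213897705 (233, 221) was (235,220)
stylus changed px vs start 455 of 1575
awl changed px vs start 568 of 810
cone changed px vs start 402 of 572
glue changed px vs start 0 of 2079
can changed px vs start 0 of 2835
weight area vs after placing 2144
```

```bash
python3 - <<'E'
from h import *
import pickle
d0=pickle.load(open("c0.pkl","rb"))["scene"]; c=cam("scene"); print(state()["time_s"])
def blob(c,f,box):
    x0,y0,x1,y1=box; g=cv2.cvtColor(c[0],cv2.COLOR_RGB2HSV).astype(int)[y0:y1,x0:x1]; m=f(g).astype(np.uint8)
    n,l,st,ce=cv2.connectedComponentsWithStats(m); k=1+st[1:,4].argmax(); return (ce[k]+[x0,y0]).round(1),st[k][:5]+[x0,y0,0,0,0]
pale=lambda g:(g[...,1]<40)&(g[...,2]>120); dark=lambda g:(g[...,2]<85)
for n,cc in(("start",d0),("now",c)): print(n,"cone",blob(cc,pale,(385,212,412,242)))
cw,st=blob(c,dark,(355,220,420,262)); print("weight",cw,st,onplane(c,*cw,24))
df=np.abs(c[0].astype(int)-d0[0]).max(2)
for n,(x0,y0,x1,y1) in dict(glue=(284,220,316,284),can=(160,146,184,194),rack=(190,115,226,157)).items(): print(n,(df[y0:y1,x0:x1]>40).sum(),(y1-y0)*(x1-x0))
print([ (proj(c,p)).round(1) for p in([480,341,4],[480,341,44])])
E
```

```text
30.75
start cone (array([399. , 223.1]), array([385, 212,  27,  29, 556]))
now cone (array([399. , 223.1]), array([385, 212,  27,  29, 560]))
weight [374.7 234.6] [366 225  18  19 220] [489.68276179 342.49040745  24.        ]
glue 0 2048
can 0 1152
rack 311 1512
[array([374.7, 237.4]), array([377.5, 227.6])]
```

```bash
python3 -c "
from h import *
print(hand_in()); print(state()['time_s'])"
```

```text
the job is handed in; nothing more can be done
None
the job is handed in; nothing more can be done
```

The job is done and handed in at about 31 s of the 72 s allowed; `hand_in()` reported no verdict.

- **Weight:** it stands on the free half of the cork mat, let go. The last scene view still shows it there, within about 10 mm of the spot I set it down.
- **Seam:** I rubbed it in one stroke at about 3 cm/s, round both corners to the closed end. Lateral position in the channel stayed within about 1.5 mm of the centre line. The vertical force read about 3 to 4 N. I judged the press from force and height, roughly 4 mm, because the plunger itself can't be read.
- **Stylus:** it hangs upright in its original hole. In the wrist view it matches its starting picture, shifted by the same 2 px as the awl, because the camera stood about 2 mm off.
- **Leave-alones:** the glue bottle and can are unchanged pixel for pixel. The awl matches its starting picture. The cone matches in the scene view, though that check takes in pale pixels around it.

**Checks that disagreed:**
- The side-camera comparison showed changes around the mat, cone, stylus and awl. I put that down to the arm and its shadow and relied on the scene and wrist views instead.
- Early panel-position estimates from the different cameras differed by up to about 8 mm. The final wrist and side fits agreed to about 1 mm.

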